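# Square a wheel blank to the bar of a drilling jig

## Robot

A 6-joint arm with a two-finger parallel gripper is mounted at the origin on the work surface. World frame = base frame: x ahead of the robot, y to its left, z up, the work surface at z = 0. Lengths are in m, angles in degrees, forces in N, time in s.
With the tool pointing down it reaches from about 0.25 to 0.725 m from the base axis. Payload 9.7 kg.
Tool frame: the origin (TCP) lies midway between the tips of the shut fingers; the grasp point (between the pads) lies 19 mm behind it; z points along the fingers, y is the line along which they close (so a half turn about z gives the same grasp; the last joint's range is limited). The gripper opens to 85 mm and grips with 20 to 120 N. Pads are 22 mm wide; open, the fingers measure 114 mm over their backs; the gripper's body (76 mm by 85 mm) begins 54 mm behind the grasp point. The pads swing forward as they close: fully open they stand 13 mm farther back than shut.
Start: joints at [-65.776, 4.979, 10.078, 95.1, 0, 90], TCP at [0.226, -0.502, 0.21] pointing down, gripper open.
Joint ranges: [-179.16, 179.16], [-48.56, 103.87], [-65.8, 70.77], [-126.05, 130.52], [-82.76, 87.17], [-180, 180]. Speed limits (degrees/s): [127.2, 127.2, 147.25, 180, 180, 180].

## Interface

Orientations are given as [roll, pitch, yaw] about the fixed x, y, z axes, in that order (R = Rz(yaw) Ry(pitch) Rx(roll)).
In Python, from workcell import * gives the robot as it stands.
- The arm moves only by the tool servo_tool, never from a script. Its argument "moves" is a list of rows, each a list of 4 numbers: the shift along the world's x, y, z in normalised numbers (1 is 80 cm), then the turn about the world's z in a scale on which 1.0 is 4 rad. A call has 1 to 20 rows; each row is the pose to reach, as a shift and turn from the pose commanded when the call began; what a row does not reach only later rows make up. A row lasts 1/12 s, in which the tool goes at most 41.7 mm and 7.16 degrees, less where a joint would pass 70% of its speed; a pose out of reach is approached as far as the arm can. A shift or turn number past 1, either way, is cut back to 1. A call with a gripper value outside its range is refused whole. "claw" is the closure, from 0 (fully open) to 1 (shut), set as the call begins (left out, the last holds). The fingers move at their own pace and stop on an object; "force" is the grip in N (left out, the last holds). Time passes only in rows, so rows that repeat a pose let the fingers close. It gives the time, the measured TCP pose, the force, the opening and the grip force at its end, in the units of the state.
- get_obs(): the state, without advancing time (a new reading comes with each control period).
- camera(name): name is "scene" or "side" or "wrist"; returns the picture (384x512x3 uint8, red, green, blue); there is no depth.
- get_calibration(name): a dict with "fx", "fy", "cx", "cy" (pixels), "rvec" (rotation vector, rad) and "tvec" (3), from world to camera coordinates, as OpenCV has them; the wrist camera has in their place "tool_from_camera" (4x4, takes a point from camera to tool coordinates, whose origin is the TCP and whose axes are the flange's). Camera axes: x right, y down, z forward; pixel columns grow to the right and rows downward; lengths in m; the calibration is good to about 2 mm. A picture is of the moment at which its call begins: read the wrist's pose just before it. get_calibration takes no time and is no camera call.
- job_done(): hands the job in; it is judged then, once.
The state is a dict: "time": time; "q": joint angles; "qd": joint speeds; "joint_efforts": joint torques, N m; "ee_pos": TCP position; "tcp_rot": TCP orientation; "wrist_force": force on the tool from outside, world axes, zero at the start; "torque": the same for the moment, N m; "opening": finger opening in m; "grasp_force": force on a finger pad.
Only numpy, scipy, OpenCV 4.12 (cv2) and the standard library are available. Lean on these libraries where they do the work, as an engineer would, in place of code of your own. Each camera call takes 0.05 s, during which the arm holds its last target. There are 200 camera calls.

## Task

The round wooden wheel blank in the drilling jig has one flat sawn on its rim. With a light fingertip, turn it and slide it along the channel until you feel its flat bear flush on the aluminium bar, with the red stop still well back. Then push the red stop by its black knob firmly but gently against the blank, so that it stays held tight between stop and bar, flat flush, and let go; never press the fingertip on it with over 25 N or squeeze it against bar or stop with over 15 N, and leave everything else on the bench alone.

Things in the scene. Friction and masses are not known exactly. Their poses are not given: they have to be found in the camera images.
- jig: Dark waxed base plate of the drilling jig, fixed. Origin on the channel's centre line, 16 mm below the plate's flat top; z up, +x along the channel to the bar, +y left when looking at the bar. Plate x -130 to +105 mm, y -85 to +140 mm; its height varies by up to 6 mm. Two plywood rails along x (10 mm high, inner faces y = +-47.5 mm, 18 mm thick, x -80 to +60 mm) form the channel.
- bar: Aluminium alignment bar (90 mm along y, 22 mm deep, 11 mm high) on two rods of a fixed dark clamp block at the end of the channel. Origin on the plate's top at jig x +60 mm, y 0; x points away from the blank. The bar's face, square to x, is clamped at an unreported setting, different each time, 0 to 8 mm from this origin towards the blank (jig x +52 to +60 mm): find it by feel. Rigid.
- blank: Loose wooden disc flat in the channel: diameter 92 mm, 15 mm thick, about 80 g. Its rim has one flat, 39 mm from the centre, 49 mm long. Origin: centre of underside; z up; x points out square through the flat. Red dot near the flat, dark dot at the centre. Starts at jig x -12 to 0 mm with the flat turned 45 to 180 degrees off the bar, either way. Flush, its centre is at jig x +13 to +21 mm.
- blank_flat (a point): Middle of the blank's flat at half thickness (blank x +39 mm, z 7.5 mm). The blank slides easily on the jig (friction about 0.1; fingertip on its sanded top about 0.8, varies by a fifth). Too wide to grasp. Pressing on its top is stiff: 1 mm of travel makes some 20 N.
- blank_back (a point): Point of the blank's rim straight across from the flat, at half thickness (blank x -46 mm, z 7.5 mm).
- stop (a joint): Travel of the red sliding stop along the jig's +x, in m: 0 = fully back (face at jig x -70 mm), at most 0.055; 0.037 to 0.045 (by the bar's setting) when it touches a flush blank. It slides against about 5 N of friction and stays where it is left: pushed firmly onto the blank and let go, it keeps bearing on it.
- stop_face (a point): Middle of the red stop's flat front face that meets the blank (40 mm wide along y, 10 mm high), 6 mm above the plate's top. The block reaches 32 mm back from it. Axes as the jig's.
- stop_knob (a point): Top centre of the upright black knob (cylinder, diameter 16 mm, 37 mm tall) on the stop, 16 mm behind its face and 48 mm above the plate's top. Can be pinched from above.
- bushing: Bystander: brass ring, diameter 22, 18 mm high, standing on the jig plate left of the channel (jig y about +114 mm). Origin: centre of underside.
- gauge: Bystander: small steel gauge, 60 x 16 x 14 mm, lying on the jig plate left of the channel (jig y about +113 mm). Origin: centre of underside.
- glue: Bystander: white glue bottle, diameter 60, 170 mm tall, on the bench to the left.
- spare_blanks: Bystander: stack of plywood blanks, diameter 92, 45 mm high, on the bench to the left.
- driver: Bystander: yellow screwdriver lying on the bench to the right.
- square: Bystander: try square lying on the bench to the right.
- screw_cup: Bystander: blue plastic cup, diameter 70, 60 mm tall, beyond the jig to the right.
- sander: Bystander: cork sanding block, 75 x 45 x 32 mm, on the bench beyond the jig to the left.
Things that resemble listed ones, but are neither listed nor needed, are in the scene too. Of the things like the blank, leave any that is pink or yellow; of the rest the smaller one is meant.

How it is judged:
By the outcome, as a careful person would: the job done as asked, in the order asked, and still so for the second after the job is handed in, with the robot touching nothing.
It also fails if it takes over 72 s, if anything falls off the work surface, if the arm or the gripper's body presses on something with over 40 N, if the wrist force passes 120 N, or if a joint passes its speed limit or range.

## Working session

There is one attempt and no reset: what is moved stays moved. The work goes in short steps, Python scripts to look and compute and a tool call to move; the robot and the scene stay as the last step left them, time stands still between calls to the robot, and variables do not carry over. Pictures are saved under pics/ and viewed, at most 11 in all, crops included, and the job is handed in when it is done.

Besides the shell and the picture viewer there is one more tool, called as name([rows], argument=value, ...), one row to a line, values as JSON. servo_tool: Moves the arm, as the interface text tells. Its arguments: {"type":"object","properties":{"moves":{"type":"array","items":{"type":"array","items":{"type":"number"}}},"claw":{"type":"number"},"force":{"type":"number"}},"required":["moves"]}

```bash
ls; mkdir -p pics; cat > h.py <<'E'
from workcell import *
import numpy as np, cv2
from scipy.spatial.transform import Rotation as R
def cam(name):
    o=get_obs(); c=get_calibration(name)
    K=np.array([[c['fx'],0,c['cx']],[0,c['fy'],c['cy']],[0,0,1.]])
    if name=='wrist':
        T=np.eye(4); T[:3,:3]=R.from_euler('xyz',o['tcp_rot'],degrees=True).as_matrix(); T[:3,3]=o['ee_pos']
        W=T@np.array(c['tool_from_camera']); Rw=W[:3,:3]; p=W[:3,3]
    else:
        Rc=cv2.Rodrigues(np.array(c['rvec'],float))[0]; Rw=Rc.T; p=-Rc.T@np.array(c['tvec'],float).ravel()
    return K,Rw,p
def ray(C,uv):
    K,Rw,p=C; d=Rw@np.linalg.solve(K,[uv[0],uv[1],1.]); return p,d/np.linalg.norm(d)
def onz(C,uv,z):
    p,d=ray(C,uv); return p+d*(z-p[2])/d[2]
def tri(C1,u1,C2,u2):
    p,d=ray(C1,u1); q,e=ray(C2,u2)
    s=np.linalg.lstsq(np.c_[d,-e],q-p,rcond=None)[0]; a=p+s[0]*d;b=q+s[1]*e
    return (a+b)/2,np.linalg.norm(a-b)
def proj(C,X):
    K,Rw,p=C; v=K@(Rw.T@(np.array(X)-p)); return v[:2]/v[2]
def save(im,f): cv2.imwrite('pics/'+f,cv2.cvtColor(im,cv2.COLOR_RGB2BGR))
E
python3 - <<'E'
from h import *
o=get_obs(); print(o)
a=camera('scene');b=camera('side')
np.save('a.npy',a);np.save('b.npy',b)
save(a,'scene.png');save(b,'side.png')
for n in('scene','side','wrist'):
    C=cam(n);print(n,C[2].round(3),C[0][0,0],C[1][:,2].round(3))
E
```

```text
pics
{'time': 0.0, 'q': array([-6.57772674e+01,  5.01099954e+00,  1.00341539e+01,  9.51003740e+01,
       -6.70767025e-04,  9.00002782e+01]), 'qd': array([-0.10797555, -0.03424697, -0.0591275 ,  0.05517129, -0.04394527,
        0.03252814]), 'joint_efforts': array([-3.56983865e-04, -5.20391607e+01,  4.64799535e+01,  1.63403997e-02,
       -5.25690621e-05,  3.01977127e-05]), 'ee_pos': array([ 0.22554444, -0.50133579,  0.20968137]), 'tcp_rot': array([-1.79922780e+02,  6.71141309e-04,  2.42224553e+01]), 'wrist_force': array([-0.5185219 , -0.64537194, -0.24998176]), 'torque': array([ 0.0230592 , -0.01969304, -0.0486293 ]), 'grasp_force': 0.0, 'opening': 0.08555447995282955}
scene [1.212 0.263 1.266] 385.33221200596967 [-0.464 -0.162 -0.871]
side [0.929 0.804 0.784] 390.21857072372785 [-0.315 -0.711 -0.629]
wrist [ 0.287 -0.475  0.373] 311.19237471493784 [-0.238 -0.107 -0.965]
```

View pics/scene.png

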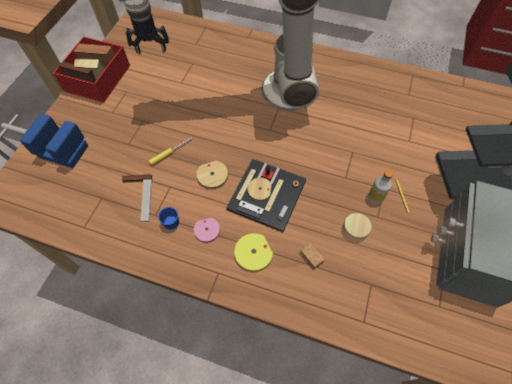

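View pics/side.png

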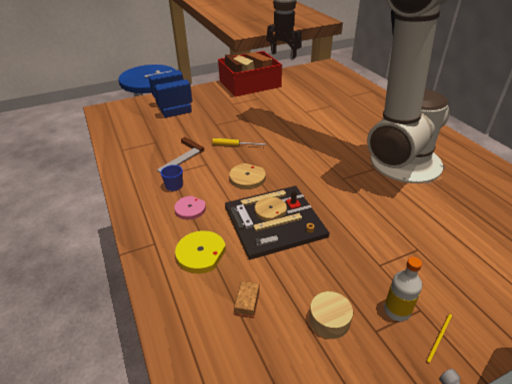

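The disc-like things in the scene view are wooden in the jig (260,188), wooden on the bench (212,174), pink (206,230) and yellow (254,252). With pink and yellow excluded, the smaller wooden one in the jig channel fits. I'll enlarge that area to confirm.

```bash
python3 - <<'E'
from h import *
a=np.load('a.npy');b=np.load('b.npy')
A=cv2.resize(a[150:235,190:315],None,fx=6.4,fy=6.4,interpolation=cv2.INTER_CUBIC)
save(A,'cropA.png')
C=cam('scene');D=cam('side')
for n,u,v in(('jig',(267,193),(275,219)),('knob?',(268,173),(293,198)),('centredot',(260,188),(270,208)),('bigwood',(212,174),(247,176))):
    print(n,*tri(C,u,D,v))
E
```

```text
jig [0.54089093 0.06829976 0.00478122] 0.002094734644962688
knob? [0.47699253 0.05145542 0.04606112] 0.004211404267077503
centredot [0.54263027 0.04083699 0.02733783] 0.004788957626136525
bigwood [ 0.53014897 -0.15808246  0.00497167] 0.0034842825565079673
```

View pics/cropA.png

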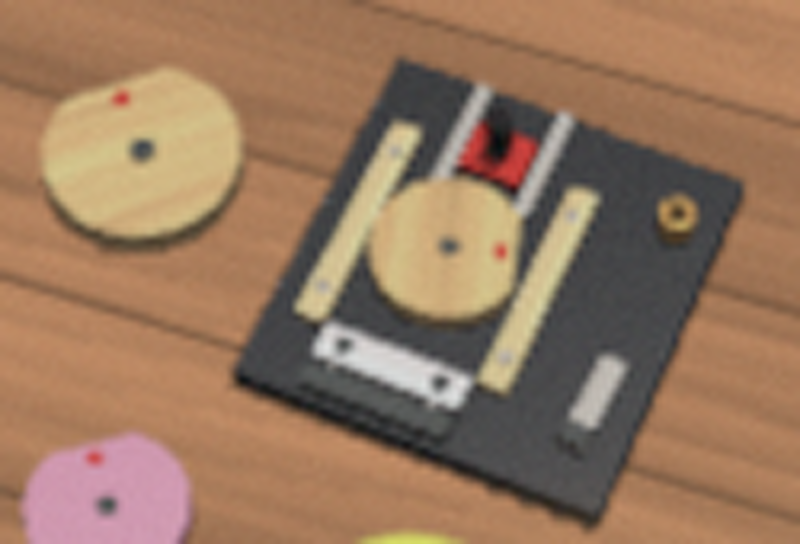

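The crop shows the 92 mm wooden blank in the channel, centre dot at crop (449,245) and red dot at (502,250), so its flat faces the left rail. The other wooden disc is larger and lies on the bench. I'm moving the wrist camera over the jig.

The rows are not in the units I measure in: shifts go in shares of 80 cm and turns go in shares of 4 rad. I convert before sending: 56 cm / 80 = 0.7, 55 cm / 80 = 0.6875.

servo_tool([
  [0.025, 0.05, 0, 0],
  [0.05, 0.0938, 0, 0],
  [0.075, 0.1375, 0, 0],
  [0.1, 0.1813, 0, 0],
  [0.125, 0.225, 0, 0],
  [0.15, 0.2688, 0, 0],
  [0.1688, 0.3125, 0, 0],
  [0.1938, 0.3563, 0, 0],
  [0.2125, 0.4, 0, 0],
  [0.2375, 0.4438, 0, 0],
  [0.2625, 0.4875, 0, 0],
  [0.2875, 0.5313, 0, 0],
  [0.3063, 0.575, 0, 0],
  [0.3313, 0.6188, 0, 0],
  [0.35, 0.6625, 0, 0],
  [0.3625, 0.6875, 0, 0],
  [0.3688, 0.7, 0, 0],
  [0.3688, 0.7, 0, 0],
  [0.3688, 0.7, 0, 0],
], claw=0.4, force=20)

```text
time: 1.68
ee_pos: [0.5204, 0.0582, 0.21]
tcp_rot: [-180.0, 0.1, 24.3]
wrist_force: [-0.3, 0.7, 1.1]
opening: 0.0509
grasp_force: 0.0
```

```bash
python3 - <<'E'
from h import *
o=get_obs();print(o['time'],o['q'].round(1),o['ee_pos'].round(4),o['tcp_rot'].round(2),o['opening'],o['wrist_force'])
C=cam('wrist');w=camera('wrist');np.save('w1.npy',w);np.savez('C1.npz',K=C[0],R=C[1],p=C[2]);save(w,'w1.png')
E
```

```text
1.6833 [  6.4   1.4   6.3  95.   -0.  162.1] [0.5204 0.0582 0.21  ] [-1.800e+02  7.000e-02  2.427e+01] 0.0509337990226177 [-0.33065378  0.71185803  1.08998742]
```

View pics/w1.png

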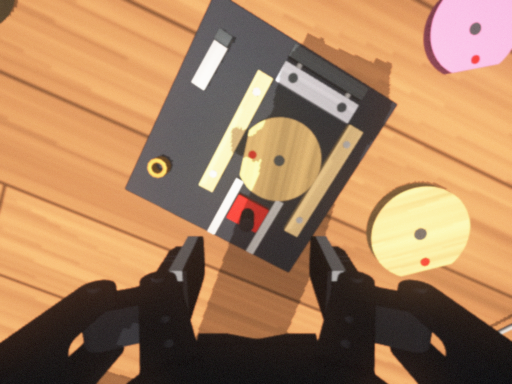

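The wrist view shows the blank's centre dot at (279,160), red dot at (252,155), bar at (317,92), stop at (247,213) and the knob just below it. I'll refine these and triangulate.

```bash
cat > m.py <<'E'
from h import *
def blobs(im,mask,lo,hi):
    n,l,s,c=cv2.connectedComponentsWithStats(mask.astype(np.uint8))
    return [(s[i,4],c[i].round(2),s[i,:4]) for i in range(1,n) if lo<=s[i,4]<=hi]
def red(im):
    h=cv2.cvtColor(im,cv2.COLOR_RGB2HSV); return ((h[...,0]<6)|(h[...,0]>174))&(h[...,1]>170)&(h[...,2]>110)
def dark(im,t=90): return im.max(2)<t
E
python3 - <<'E'
from m import *
w=np.load('w1.npy');a=np.load('a.npy');b=np.load('b.npy')
z=np.load('C1.npz');W=(z['K'],z['R'],z['p']);C=cam('scene');D=cam('side')
for n,im,bx in(('w',w,(195,50,390,250)),('a',a,(230,160,300,222)),('b',b,(225,185,325,240))):
    x0,y0,x1,y1=bx; m=np.zeros(im.shape[:2],bool);m[y0:y1,x0:x1]=1
    print(n,'red',blobs(im,red(im)&m,2,2000)); print(n,'dark',blobs(im,dark(im)&m,2,200))
E
```

```text
w red [(np.int32(31), array([251.9 , 154.32]), array([249, 152,   7,   6], dtype=int32)), (np.int32(652), array([246.79, 210.69]), array([227, 194,  41,  38], dtype=int32))]
w dark [(np.int32(3), array([228.33,  50.33]), array([228,  50,   2,   2], dtype=int32)), (np.int32(3), array([289.67,  50.67]), array([289,  50,   2,   2], dtype=int32)), (np.int32(2), array([222. ,  61.5]), array([222,  61,   1,   2], dtype=int32)), (np.int32(2), array([274. ,  66.5]), array([274,  66,   1,   2], dtype=int32)), (np.int32(2), array([215.5,  72.5]), array([215,  72,   2,   2], dtype=int32)), (np.int32(41), array([292.68,  77.46]), array([290,  74,   7,   8], dtype=int32)), (np.int32(2), array([209. ,  84.5]), array([209,  84,   1,   2], dtype=int32)), (np.int32(42), array([341.07, 107.05]), array([338, 104,   7,   7], dtype=int32)), (np.int32(119), array([241.45, 145.05]), array([236, 130,  12,  26], dtype=int32)), (np.int32(2), array([279. , 157.5]), array([279, 157,   1,   2], dtype=int32)), (np.int32(3), array([279., 160.]), array([278, 160,   3,   1], dtype=int32)), (np.int32(2), array([279.5
[... 1256 characters left out ...]
 , 195.43]), array([252, 195,   7,   2], dtype=int32)), (np.int32(3), array([261., 194.]), array([260, 194,   3,   1], dtype=int32)), (np.int32(8), array([246.5, 197.5]), array([243, 197,   8,   2], dtype=int32)), (np.int32(25), array([288.12, 206.24]), array([285, 201,   9,   9], dtype=int32)), (np.int32(3), array([240.67, 207.67]), array([240, 207,   2,   2], dtype=int32)), (np.int32(3), array([270.33, 206.67]), array([270, 206,   2,   2], dtype=int32)), (np.int32(2), array([296.5, 207. ]), array([296, 207,   2,   1], dtype=int32)), (np.int32(2), array([247.5, 221. ]), array([247, 221,   2,   1], dtype=int32)), (np.int32(2), array([310. , 225.5]), array([310, 225,   1,   2], dtype=int32))]
```

```bash
python3 - <<'E'
from m import *
w=np.load('w1.npy')
z=np.load('C1.npz');W=(z['K'],z['R'],z['p']);C=cam('scene');D=cam('side')
cd=(279.2,160.3)
print('centre',tri(W,cd,C,(259.8,187.9)),tri(W,cd,D,(270.3,206.7)))
print('red dot',tri(W,(251.9,154.3),C,(502/6.4+190-.4,250/6.4+150-.4)))
print('bar mid',tri(W,(316.9,92.3),C,(392/6.4+190-.4,362/6.4+150-.4)))
Z=0.038
for Z in(0.025,0.035):
  P=lambda u:onz(W,u,Z)[:2]
  c=P(cd);r=P((251.9,154.3));h1=P((292.7,77.5));h2=P((341.1,107))
  y=h1-h2;ya=np.degrees(np.arctan2(y[1],y[0]));d=r-c;da=np.degrees(np.arctan2(d[1],d[0]))
  print(Z,'c',c,'holes',h1,h2,np.linalg.norm(y),'jigx ang',ya-90,'flat ang',da,'rd',np.linalg.norm(d))
h=cv2.cvtColor(w,cv2.COLOR_RGB2HSV);m=((h[...,0]>18)&(h[...,0]<32)&(h[...,1]>60)&(h[...,1]<150)&(h[...,2]>130)).astype(np.uint8)
m[:, :195]=0;m[:,365:]=0;m[250:]=0
for c in cv2.findContours(m,0,2)[0]:
    if cv2.contourArea(c)>150:
        q=cv2.boxPoints(cv2.minAreaRect(c));print(cv2.contourArea(c),q.round(1).tolist(),[onz(W,u,.03)[:2].round(4).tolist() for u in q])
E
```

```text
centre (array([0.54765842, 0.04262252, 0.04196099]), np.float64(0.0005600262849688529)) (array([0.54564635, 0.04214752, 0.03250832]), np.float64(0.002193998167006335))
red dot (array([0.5416654 , 0.07211734, 0.04307974]), np.float64(0.00010820720127995036))
bar mid (array([0.62642832, 0.035971  , 0.03662479]), np.float64(0.0017709570568316137))
0.025 c [0.54586636 0.04073475] holes [0.63059653 0.06511104] [0.62518739 0.00460083] 0.06075149480863434 jigx ang -5.108222932794391 flat ang 101.81782567922247 rd 0.031382882415103994
0.035 c [0.54690537 0.04201301] holes [0.62920369 0.06568967] [0.62394979 0.00691617] 0.05900786147859494 jigx ang -5.108222932794433 flat ang 101.8178256792225 rd 0.03048215989059576
913.5 [[235.39999389648438, 187.8000030517578], [250.89999389648438, 115.9000015258789], [275.6000061035156, 121.19999694824219], [260.0, 193.1999969482422]] [[0.4977, 0.0733], [0.577, 0.0893], [0.5828, 0.0629], [0.5035, 0.0452]]
2170.0 [[195.89999389648438, 184.3000030517578], [257.6000061035156, 68.5999984741211], [274.1000061035156, 77.4000015258789], [212.39999389648438, 193.10000610351562]] [[0.4832, 0.1156], [0.6228, 0.1021], [0.622, 0.083], [0.4813, 0.0947]]
```

Jig +x is at about −5° in world, and the flat is about 107° anticlockwise off the bar. The blank's centre is near (0.547, 0.042) with its top at about 0.036. I'm placing two fingertips over the centre, turned ready for a clockwise stroke.

To row units: -16 cm / 80 = -0.2, -15.5 cm / 80 = -0.1938, 2.2 rad / 4 = 0.55.

servo_tool([
  [0.0038, -0.0025, -0.0188, 0.031],
  [0.0075, -0.005, -0.0375, 0.062],
  [0.0113, -0.0075, -0.0563, 0.093],
  [0.015, -0.01, -0.075, 0.124],
  [0.0188, -0.0125, -0.0938, 0.155],
  [0.0225, -0.015, -0.1125, 0.186],
  [0.0263, -0.0175, -0.1313, 0.217],
  [0.03, -0.0188, -0.15, 0.248],
  [0.0331, -0.02, -0.1625, 0.279],
  [0.0331, -0.02, -0.175, 0.31],
  [0.0331, -0.02, -0.1813, 0.341],
  [0.0331, -0.02, -0.1875, 0.372],
  [0.0331, -0.02, -0.1938, 0.403],
  [0.0331, -0.02, -0.2, 0.434],
  [0.0331, -0.02, -0.2, 0.465],
  [0.0331, -0.02, -0.2, 0.496],
  [0.0331, -0.02, -0.2, 0.527],
  [0.0331, -0.02, -0.2, 0.55],
  [0.0331, -0.02, -0.2, 0.55],
  [0.0331, -0.02, -0.2, 0.55],
])

```text
time: 3.4
ee_pos: [0.547, 0.0412, 0.0508]
tcp_rot: [180.0, 0.0, 150.0]
wrist_force: [-0.1, -0.4, -0.2]
opening: 0.0511
grasp_force: 0.0
```

```bash
python3 - <<'E'
from m import *
o=get_obs();print(o['ee_pos'].round(4),o['tcp_rot'].round(2),o['wrist_force'].round(2),o['q'].round(1))
W=cam('wrist');w=camera('wrist');save(w,'w2.png')
print(blobs(w,red(w),5,3000))
print('pred centre',proj(W,(.547,.042,.036)))
E
```

```text
[0.547  0.0412 0.0508] [1.7999e+02 3.0000e-02 1.5000e+02] [-0.07 -0.35 -0.2 ] [ 4.3  4.7 -7.9 77.4 -0.  34.3]
[(np.int32(2848), array([209.23, 108.44]), array([162,  68,  86,  81], dtype=int32)), (np.int32(128), array([295.56, 188.98]), array([290, 183,  12,  13], dtype=int32))]
pred centre [257.24840535 222.84522488]
```

View pics/w2.png

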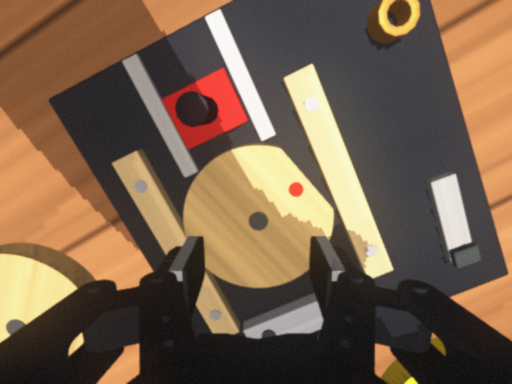

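The wrist view shows the centre dot at (258,221), which matches the prediction (257,223), and the red dot at (296,189). The stop is fully back at (209,108). I'm narrowing the fingers and descending gently.

To row units: -1 cm / 80 = -0.0125, -0.9 cm / 80 = -0.0113.

servo_tool([
  [0, 0.0006, -0.0038, 0],
  [0, 0.0006, -0.0075, 0],
  [0, 0.0006, -0.0113, 0],
  [0, 0.0006, -0.0125, 0],
  [0, 0.0006, -0.0125, 0],
], claw=0.58)

```text
time: 3.87
ee_pos: [0.5468, 0.0429, 0.0398]
tcp_rot: [-180.0, -0.0, 150.3]
wrist_force: [0.1, -0.2, -0.4]
opening: 0.036
grasp_force: 0.0
```

servo_tool([
  [0, 0, -0.0013, 0],
  [0, 0, -0.0025, 0],
  [0, 0, -0.0025, 0],
])

```text
time: 4.12
ee_pos: [0.5471, 0.043, 0.0382]
tcp_rot: [-180.0, -0.0, 150.3]
wrist_force: [-0.3, -0.0, 0.6]
opening: 0.036
grasp_force: 0.0
```

servo_tool([
  [0, 0, -0.0006, 0],
  [0, 0, -0.0013, 0],
  [0, 0, -0.0013, 0],
])

```text
time: 4.37
ee_pos: [0.5471, 0.043, 0.0373]
tcp_rot: [-180.0, -0.0, 150.3]
wrist_force: [-2.0, 0.2, -1.0]
opening: 0.0361
grasp_force: 0.0
```

To row units: -0.06 cm / 80 = -0.0008, -0.03 cm / 80 = -0.0004.

servo_tool([
  [0, 0, -0.0004, 0],
  [0, 0, -0.0008, 0],
  [0, 0, -0.0008, 0],
])

```text
time: 4.62
ee_pos: [0.5472, 0.0429, 0.0367]
tcp_rot: [-180.0, -0.0, 150.3]
wrist_force: [0.1, 0.4, 0.7]
opening: 0.0363
grasp_force: 0.0
```

servo_tool([
  [0, 0, -0.0004, 0],
  [0, 0, -0.0008, 0],
  [0, 0, -0.0008, 0],
])

```text
time: 4.87
ee_pos: [0.5471, 0.0429, 0.0361]
tcp_rot: [-180.0, -0.0, 150.3]
wrist_force: [0.7, 0.1, 0.1]
opening: 0.0357
grasp_force: 0.0
```

To row units: -0.06 cm / 80 = -0.0008, -0.03 cm / 80 = -0.0004.

servo_tool([
  [0, 0, -0.0004, 0],
  [0, 0, -0.0008, 0],
  [0, 0, -0.0008, 0],
])

```text
time: 5.12
ee_pos: [0.5472, 0.0429, 0.0355]
tcp_rot: [-180.0, -0.0, 150.3]
wrist_force: [0.1, 0.2, -1.0]
opening: 0.0359
grasp_force: 0.0
```

To row units: -0.06 cm / 80 = -0.0008, -0.03 cm / 80 = -0.0004.

servo_tool([
  [0, 0, -0.0004, 0],
  [0, 0, -0.0008, 0],
  [0, 0, -0.0008, 0],
])

```text
time: 5.37
ee_pos: [0.5471, 0.0429, 0.0349]
tcp_rot: [-180.0, -0.0, 150.3]
wrist_force: [0.9, -0.3, 0.3]
opening: 0.036
grasp_force: 0.0
```

To row units: -0.06 cm / 80 = -0.0008, -0.03 cm / 80 = -0.0004.

servo_tool([
  [0, 0, -0.0004, 0],
  [0, 0, -0.0008, 0],
  [0, 0, -0.0008, 0],
])

```text
time: 5.62
ee_pos: [0.5471, 0.0429, 0.0343]
tcp_rot: [-180.0, -0.0, 150.3]
wrist_force: [0.4, 0.1, 0.5]
opening: 0.0359
grasp_force: 0.0
```

To row units: -0.06 cm / 80 = -0.0008, -0.03 cm / 80 = -0.0004.

servo_tool([
  [0, 0, -0.0004, 0],
  [0, 0, -0.0008, 0],
  [0, 0, -0.0008, 0],
])

```text
time: 5.87
ee_pos: [0.5471, 0.0429, 0.0337]
tcp_rot: [-180.0, -0.0, 150.3]
wrist_force: [-0.3, 0.1, -0.4]
opening: 0.0361
grasp_force: 0.0
```

To row units: -0.06 cm / 80 = -0.0008, -0.03 cm / 80 = -0.0004.

servo_tool([
  [0, 0, -0.0004, 0],
  [0, 0, -0.0008, 0],
  [0, 0, -0.0008, 0],
])

```text
time: 6.12
ee_pos: [0.5471, 0.0429, 0.0331]
tcp_rot: [-180.0, -0.0, 150.3]
wrist_force: [-0.4, -0.5, 0.3]
opening: 0.0358
grasp_force: 0.0
```

servo_tool([
  [0, 0, -0.0004, 0],
  [0, 0, -0.0008, 0],
  [0, 0, -0.0008, 0],
])

```text
time: 6.37
ee_pos: [0.5471, 0.0429, 0.0325]
tcp_rot: [-180.0, -0.0, 150.3]
wrist_force: [-0.1, -0.2, -0.6]
opening: 0.0359
grasp_force: 0.0
```

To row units: -0.06 cm / 80 = -0.0008, -0.03 cm / 80 = -0.0004.

servo_tool([
  [0, 0, -0.0004, 0],
  [0, 0, -0.0008, 0],
  [0, 0, -0.0008, 0],
])

```text
time: 6.62
ee_pos: [0.5471, 0.0429, 0.0319]
tcp_rot: [-180.0, -0.0, 150.3]
wrist_force: [0.2, -0.8, 0.1]
opening: 0.0356
grasp_force: 0.0
```

To row units: -0.08 cm / 80 = -0.001, -0.04 cm / 80 = -0.0005.

servo_tool([
  [0, 0, -0.0005, 0],
  [0, 0, -0.001, 0],
  [0, 0, -0.001, 0],
])

```text
time: 6.87
ee_pos: [0.5471, 0.043, 0.0311]
tcp_rot: [-180.0, -0.0, 150.3]
wrist_force: [0.1, -0.2, 0.3]
opening: 0.0358
grasp_force: 0.0
```

servo_tool([
  [0, 0, -0.0005, 0],
  [0, 0, -0.001, 0],
  [0, 0, -0.001, 0],
])

```text
time: 7.12
ee_pos: [0.5471, 0.0429, 0.0303]
tcp_rot: [-180.0, -0.0, 150.3]
wrist_force: [0.3, -0.3, -0.1]
opening: 0.0358
grasp_force: 0.0
```

To row units: -0.08 cm / 80 = -0.001, -0.04 cm / 80 = -0.0005.

servo_tool([
  [0, 0, -0.0005, 0],
  [0, 0, -0.001, 0],
  [0, 0, -0.001, 0],
])

```text
time: 7.37
ee_pos: [0.5471, 0.0429, 0.0295]
tcp_rot: [-180.0, -0.0, 150.3]
wrist_force: [0.7, -0.2, -0.3]
opening: 0.0357
grasp_force: 0.0
```

To row units: -0.08 cm / 80 = -0.001, -0.04 cm / 80 = -0.0005.

servo_tool([
  [0, 0, -0.0005, 0],
  [0, 0, -0.001, 0],
  [0, 0, -0.001, 0],
])

```text
time: 7.62
ee_pos: [0.5471, 0.0429, 0.0287]
tcp_rot: [-180.0, -0.0, 150.3]
wrist_force: [-0.7, 0.1, 0.8]
opening: 0.0362
grasp_force: 0.0
```

servo_tool([
  [0, 0, -0.0005, 0],
  [0, 0, -0.001, 0],
  [0, 0, -0.001, 0],
])

```text
time: 7.87
ee_pos: [0.5471, 0.0429, 0.0279]
tcp_rot: [-180.0, -0.0, 150.3]
wrist_force: [1.1, -0.4, 0.3]
opening: 0.036
grasp_force: 0.0
```

To row units: -0.08 cm / 80 = -0.001, -0.04 cm / 80 = -0.0005.

servo_tool([
  [0, 0, -0.0005, 0],
  [0, 0, -0.001, 0],
  [0, 0, -0.001, 0],
])

```text
time: 8.12
ee_pos: [0.5471, 0.0429, 0.0271]
tcp_rot: [-180.0, -0.0, 150.3]
wrist_force: [-0.1, -0.5, -0.1]
opening: 0.0361
grasp_force: 0.0
```

To row units: -0.08 cm / 80 = -0.001, -0.04 cm / 80 = -0.0005.

servo_tool([
  [0, 0, -0.0005, 0],
  [0, 0, -0.001, 0],
  [0, 0, -0.001, 0],
])

```text
time: 8.37
ee_pos: [0.5471, 0.0429, 0.0263]
tcp_rot: [-180.0, -0.0, 150.3]
wrist_force: [-0.5, 0.3, -0.6]
opening: 0.0361
grasp_force: 0.0
```

```bash
python3 - <<'E'
from m import *
o=get_obs();print(o['ee_pos'].round(4),o['wrist_force'].round(2),o['torque'].round(2))
w=camera('wrist');s=camera('side')
save(np.vstack([w[100:330,:],cv2.resize(s[160:240,200:378],(512,230),interpolation=cv2.INTER_CUBIC)]),'w3.png')
E
```

```text
[0.5471 0.0429 0.0263] [-0.5   0.25 -0.61] [0.04 0.03 0.  ]
```

View pics/w3.png

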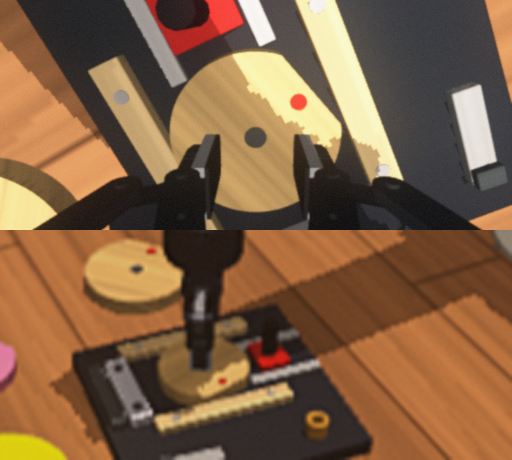

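The view shows both fingertips just above the blank, either side of the centre dot (255,137 in the crop), with no contact yet. Descending further.

To row units: -0.08 cm / 80 = -0.001, -0.04 cm / 80 = -0.0005.

servo_tool([
  [0, 0, -0.0005, 0],
  [0, 0, -0.001, 0],
  [0, 0, -0.001, 0],
])

```text
time: 8.72
ee_pos: [0.5471, 0.0429, 0.0255]
tcp_rot: [-180.0, -0.0, 150.3]
wrist_force: [0.9, -0.1, -0.5]
opening: 0.0359
grasp_force: 0.0
```

To row units: -0.08 cm / 80 = -0.001, -0.04 cm / 80 = -0.0005.

servo_tool([
  [0, 0, -0.0005, 0],
  [0, 0, -0.001, 0],
  [0, 0, -0.001, 0],
])

```text
time: 8.97
ee_pos: [0.5471, 0.0429, 0.0247]
tcp_rot: [-180.0, -0.0, 150.3]
wrist_force: [0.3, -0.2, -0.0]
opening: 0.0353
grasp_force: 0.0
```

To row units: -0.08 cm / 80 = -0.001, -0.04 cm / 80 = -0.0005.

servo_tool([
  [0, 0, -0.0005, 0],
  [0, 0, -0.001, 0],
  [0, 0, -0.001, 0],
])

```text
time: 9.22
ee_pos: [0.5471, 0.0429, 0.0239]
tcp_rot: [-180.0, -0.0, 150.3]
wrist_force: [-0.3, -0.3, -0.1]
opening: 0.036
grasp_force: 0.0
```

To row units: -0.08 cm / 80 = -0.001, -0.04 cm / 80 = -0.0005.

servo_tool([
  [0, 0, -0.0005, 0],
  [0, 0, -0.001, 0],
  [0, 0, -0.001, 0],
])

```text
time: 9.47
ee_pos: [0.5471, 0.0429, 0.0231]
tcp_rot: [-180.0, -0.0, 150.3]
wrist_force: [0.2, 0.3, -0.5]
opening: 0.0358
grasp_force: 0.0
```

```bash
python3 - <<'E'
from m import *
z=np.load('C1.npz');W1=(z['K'],z['R'],z['p'])
W=cam('wrist');w=camera('wrist')
B=blobs(w,red(w),100,800);print(B)
for b in B: print(tri(W1,(251.9,154.3),W,b[1]))
m=dark(w,100);m[:200]=0;m[275:]=0;m[:,:225]=0;m[:,295:]=0
for b in blobs(w,m,60,900):
  print(b,tri(W1,(279.2,160.3),W,b[1]))
print(get_obs()['wrist_force'])
E
```

```text
[(np.int32(183), array([298.95, 203.16]), array([292, 196,  15,  15], dtype=int32))]
(array([0.54050194, 0.07195431, 0.033731  ]), np.float64(0.00031116175820268197))
(np.int32(326), array([255.02, 239.46]), array([245, 230,  21,  20], dtype=int32)) (array([0.54679568, 0.04216889, 0.03321003]), np.float64(0.0007762114720617806))
[ 0.63236021  0.10033881 -0.60992503]
```

To row units: -0.08 cm / 80 = -0.001, -0.04 cm / 80 = -0.0005.

servo_tool([
  [0, 0, -0.0005, 0],
  [0, 0, -0.001, 0],
  [0, 0, -0.001, 0],
])

```text
time: 9.77
ee_pos: [0.5471, 0.0429, 0.0223]
tcp_rot: [-180.0, -0.0, 150.3]
wrist_force: [0.1, -0.1, -0.0]
opening: 0.0362
grasp_force: 0.0
```

To row units: -0.05 cm / 80 = -0.0006, -0.04 cm / 80 = -0.0005.

servo_tool([
  [0, 0, -0.0005, 0],
  [0, 0, -0.0006, 0],
  [0, 0, -0.0006, 0],
])

```text
time: 10.02
ee_pos: [0.5471, 0.0429, 0.0218]
tcp_rot: [-180.0, -0.0, 150.3]
wrist_force: [-0.0, -0.4, -0.2]
opening: 0.0355
grasp_force: 0.0
```

To row units: -0.05 cm / 80 = -0.0006, -0.04 cm / 80 = -0.0005.

servo_tool([
  [0, 0, -0.0005, 0],
  [0, 0, -0.0006, 0],
  [0, 0, -0.0006, 0],
])

```text
time: 10.27
ee_pos: [0.5472, 0.0429, 0.0213]
tcp_rot: [-180.0, -0.0, 150.3]
wrist_force: [0.2, 0.3, 0.3]
opening: 0.0361
grasp_force: 0.0
```

```bash
python3 - <<'E'
from m import *
o=get_obs();W=cam('wrist');w=camera('wrist');K,Rw,p=W
Rt=R.from_euler('xyz',o['tcp_rot'],degrees=True).as_matrix();t=o['ee_pos']
for y in(-.032,-.018,0,.018,.032):
  print(y,[proj(W,t+Rt@np.array([x,y,zz])).round(0).tolist() for x,zz in((0,0),(0,-.01),(0,-.02),(.011,0),(-.011,0))])
v=cv2.resize(w[180:330,150:370],(792,540),interpolation=cv2.INTER_CUBIC);save(v,'w4.png')
print(o['torque'],o['joint_efforts'])
E
```

```text
-0.032 [[199.0, 232.0], [196.0, 239.0], [192.0, 247.0], [198.0, 214.0], [200.0, 251.0]]
-0.018 [[224.0, 232.0], [222.0, 239.0], [220.0, 247.0], [223.0, 214.0], [224.0, 251.0]]
0 [[256.0, 232.0], [256.0, 239.0], [256.0, 247.0], [256.0, 214.0], [256.0, 250.0]]
0.018 [[288.0, 232.0], [290.0, 239.0], [292.0, 247.0], [289.0, 214.0], [288.0, 250.0]]
0.032 [[313.0, 232.0], [316.0, 239.0], [320.0, 247.0], [314.0, 214.0], [312.0, 250.0]]
[0.06086822 0.01562641 0.01678244] [ 1.11033663e-03 -5.21150637e+01  4.60765100e+01 -9.87865526e-03
 -1.62022284e-04 -2.00566049e-06]
```

View pics/w4.png

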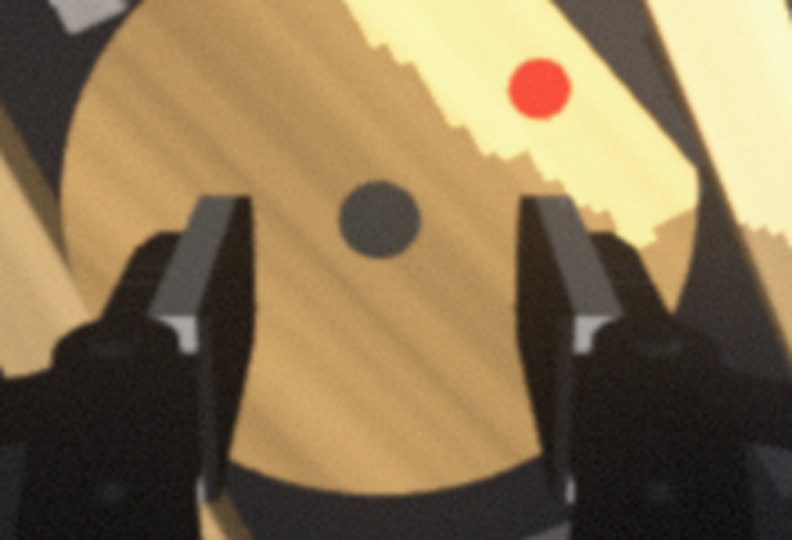

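The finger edges at about (219,235) and (294,235) project some 20 mm above the TCP, so the half-open tips stand farther back than I assumed. There is still about 10 mm of gap to the blank, so I'll descend 5 mm and then feel again.

To row units: -0.2 cm / 80 = -0.0025, -0.1 cm / 80 = -0.0013.

servo_tool([
  [0, 0, -0.0013, 0],
  [0, 0, -0.0025, 0],
  [0, 0, -0.0025, 0],
])

```text
time: 10.57
ee_pos: [0.547, 0.0429, 0.0191]
tcp_rot: [-180.0, -0.0, 150.3]
wrist_force: [-0.4, -0.1, -0.2]
opening: 0.0359
grasp_force: 0.0
```

To row units: -0.1 cm / 80 = -0.0013.

servo_tool([
  [0, 0, -0.0013, 0],
  [0, 0, -0.0013, 0],
])

```text
time: 10.73
ee_pos: [0.5471, 0.0429, 0.0182]
tcp_rot: [-180.0, -0.0, 150.3]
wrist_force: [0.1, -0.9, -0.3]
opening: 0.0358
grasp_force: 0.0
```

```bash
python3 - <<'E'
from m import *
o=get_obs();print(o['ee_pos'],o['wrist_force'].round(2),o['opening'])
s=camera('side');a=camera('scene')
A=cv2.resize(a[160:210,230:300],(560,400),interpolation=cv2.INTER_CUBIC)
B=cv2.resize(s[165:235,230:328],(560,400),interpolation=cv2.INTER_CUBIC)
save(np.vstack([A,B])[:, :][0:800],'x.png')
save(cv2.resize(np.hstack([A,B]),(800,286)),'x5.png')
E
```

```text
[0.54707594 0.04291417 0.0181725 ] [ 0.08 -0.94 -0.28] 0.035784125141234004
```

View pics/x5.png

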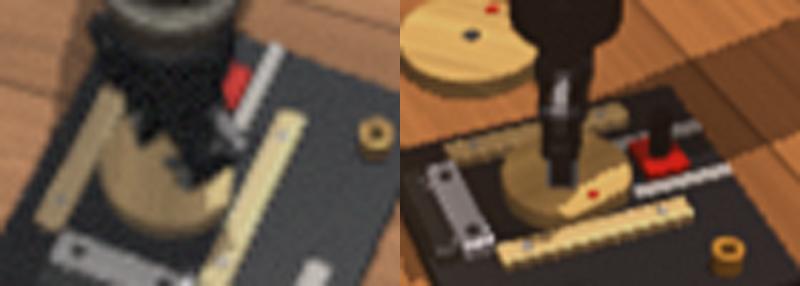

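Side view: the front fingertip ends at about px (270,211), a height near 0.041 m and roughly 8 mm above the blank. Going down 4 mm, then feeling.

To row units: -0.4 cm / 80 = -0.005, -0.2 cm / 80 = -0.0025.

servo_tool([
  [0, 0, -0.0025, 0],
  [0, 0, -0.005, 0],
  [0, 0, -0.005, 0],
])

```text
time: 11.08
ee_pos: [0.5469, 0.0429, 0.0139]
tcp_rot: [-180.0, -0.0, 150.3]
wrist_force: [0.3, -0.3, 0.3]
opening: 0.0356
grasp_force: 0.0
```

To row units: -0.08 cm / 80 = -0.001, -0.05 cm / 80 = -0.0006.

servo_tool([
  [0, 0, -0.0006, 0],
  [0, 0, -0.001, 0],
  [0, 0, -0.001, 0],
])

```text
time: 11.33
ee_pos: [0.5472, 0.0429, 0.0135]
tcp_rot: [-180.0, -0.0, 150.3]
wrist_force: [-0.1, 0.4, 0.1]
opening: 0.0358
grasp_force: 0.0
```

To row units: -0.08 cm / 80 = -0.001, -0.05 cm / 80 = -0.0006.

servo_tool([
  [0, 0, -0.0006, 0],
  [0, 0, -0.001, 0],
  [0, 0, -0.001, 0],
])

```text
time: 11.58
ee_pos: [0.5472, 0.0429, 0.0127]
tcp_rot: [-180.0, -0.0, 150.3]
wrist_force: [0.5, 0.4, 0.9]
opening: 0.0356
grasp_force: 0.0
```

To row units: -0.08 cm / 80 = -0.001, -0.05 cm / 80 = -0.0006.

servo_tool([
  [0, 0, -0.0006, 0],
  [0, 0, -0.001, 0],
  [0, 0, -0.001, 0],
])

```text
time: 11.83
ee_pos: [0.5471, 0.0429, 0.0119]
tcp_rot: [-180.0, -0.0, 150.3]
wrist_force: [0.4, 0.4, 0.2]
opening: 0.036
grasp_force: 0.0
```

To row units: -0.06 cm / 80 = -0.0008, -0.04 cm / 80 = -0.0005.

servo_tool([
  [0, 0, -0.0005, 0],
  [0, 0, -0.0008, 0],
  [0, 0, -0.0008, 0],
])

```text
time: 12.08
ee_pos: [0.5474, 0.0429, 0.0117]
tcp_rot: [180.0, 0.0, 150.3]
wrist_force: [-0.1, -0.1, 2.7]
opening: 0.0362
grasp_force: 1.5
```

To row units: -0.05 cm / 80 = -0.0006, -0.04 cm / 80 = -0.0005.

servo_tool([
  [0, 0, -0.0005, 0],
  [0, 0, -0.0006, 0],
  [0, 0, -0.0006, 0],
])

```text
time: 12.33
ee_pos: [0.5477, 0.043, 0.0116]
tcp_rot: [180.0, 0.1, 150.3]
wrist_force: [-0.1, 0.2, 6.9]
opening: 0.0362
grasp_force: 3.1
```

Contact: 6.9 N, shared by both fingertips. Turning the blank clockwise by half of the 107°.

To row units: -0.06 rad / 4 = -0.015.

servo_tool([
  [0, 0, 0, -0.005],
  [0, 0, 0, -0.015],
  [0, 0, 0, -0.03],
  [0, 0, 0, -0.045],
  [0, 0, 0, -0.06],
  [0, 0, 0, -0.075],
  [0, 0, 0, -0.09],
  [0, 0, 0, -0.105],
  [0, 0, 0, -0.12],
  [0, 0, 0, -0.135],
  [0, 0, 0, -0.15],
  [0, 0, 0, -0.165],
  [0, 0, 0, -0.18],
  [0, 0, 0, -0.195],
  [0, 0, 0, -0.21],
  [0, 0, 0, -0.22],
  [0, 0, 0, -0.225],
  [0, 0, 0, -0.225],
])

```text
time: 13.83
ee_pos: [0.5478, 0.043, 0.0116]
tcp_rot: [179.9, 0.0, 98.6]
wrist_force: [0.6, -0.3, 6.4]
opening: 0.0359
grasp_force: 3.0
```

```bash
cat >> m.py <<'E'
def look(zt=.033):
    """flat direction and centre of the blank from the wrist camera, by its two dots"""
    W=cam('wrist');w=camera('wrist');p=proj(W,(.55,.042,zt))
    rs=[b[1] for b in blobs(w,red(w),90,400)]
    m=((w.max(2)<110)&(w.max(2)>35)).astype(np.uint8)
    best=None
    for b in blobs(w,m,150,700):
        x,y,ww,hh=b[2]
        if abs(ww-hh)<5 and b[0]>.6*ww*hh:
            c=onz(W,b[1],zt)
            for r in rs:
                d=onz(W,r,zt)-c;L=np.hypot(*d[:2])
                if .026<L<.036: print('centre',c.round(4),'flat dir',np.degrees(np.arctan2(d[1],d[0])).round(1),'L',L.round(4))
    return w
E
python3 - <<'E'
from m import *
w=look();save(w,'w6.png');o=get_obs();print(o['ee_pos'],o['wrist_force'],o['torque'])
E
```

```text
centre [0.548 0.044 0.033] flat dir 49.9 L 0.0302
[0.54777085 0.04297946 0.01163991] [-0.07144192 -0.05456332  6.22792811] [-0.00957515  0.02366562 -0.03919576]
```

The blank followed exactly, from 101.8° to 49.9°. Turning the remaining 55°.

To row units: -0.965 rad / 4 = -0.2413.

servo_tool([
  [0, 0, 0, -0.005],
  [0, 0, 0, -0.015],
  [0, 0, 0, -0.03],
  [0, 0, 0, -0.045],
  [0, 0, 0, -0.06],
  [0, 0, 0, -0.075],
  [0, 0, 0, -0.09],
  [0, 0, 0, -0.105],
  [0, 0, 0, -0.12],
  [0, 0, 0, -0.135],
  [0, 0, 0, -0.15],
  [0, 0, 0, -0.165],
  [0, 0, 0, -0.18],
  [0, 0, 0, -0.195],
  [0, 0, 0, -0.21],
  [0, 0, 0, -0.225],
  [0, 0, 0, -0.235],
  [0, 0, 0, -0.2413],
  [0, 0, 0, -0.2413],
])

```text
time: 15.47
ee_pos: [0.5477, 0.0428, 0.0116]
tcp_rot: [179.9, -0.0, 43.3]
wrist_force: [0.3, -1.7, 6.5]
opening: 0.0359
grasp_force: 3.0
```

```bash
python3 - <<'E'
from m import *
w=look();save(w,'w7.png');o=get_obs();print(o['ee_pos'],o['wrist_force'],o['tcp_rot'])
W=cam('wrist')
for n in('wrist',):
  m=(w.max(2)<110)
  for b in blobs(w,m,30,500):
    q=onz(W,b[1],.029);
    if .6<q[0]<.65 and -.02<q[1]<.09: print(b,q)
E
```

```text
centre [0.5496 0.0441 0.033 ] flat dir -5.3 L 0.0302
[0.54776274 0.0427406  0.01164639] [ 0.38073647 -1.64477273  6.1889298 ] [ 1.79927030e+02 -5.05602491e-02  4.33819103e+01]
(np.int32(403), array([342.91,  92.7 ]), array([332,  82,  23,  23], dtype=int32)) [0.63004111 0.06586743 0.029     ]
(np.int32(343), array([419.64, 190.97]), array([409, 181,  22,  21], dtype=int32)) [0.62492875 0.00541456 0.029     ]
```

View pics/w7.png

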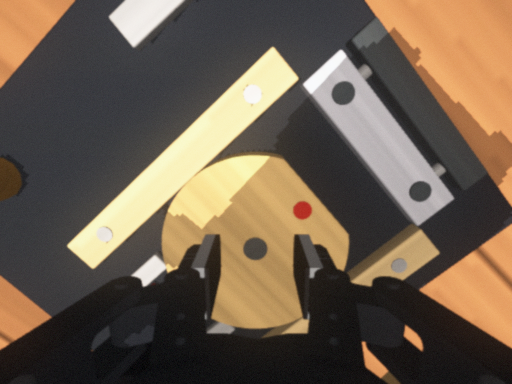

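The wrist view shows the red dot at (303,210) on the bar side, with the flat (dir −5.3°) parallel to the bar and about 28 mm short of it. Sliding 22 mm along the channel while centring slightly to −y.

To row units: 2.2 cm / 80 = 0.0275, 1.2 cm / 80 = 0.015.

servo_tool([
  [0.0006, -0.0006, 0, 0],
  [0.0025, -0.0013, 0, 0],
  [0.005, -0.0018, 0, 0],
  [0.0075, -0.002, 0, 0],
  [0.01, -0.0023, 0, 0],
  [0.0125, -0.0025, 0, 0],
  [0.015, -0.0028, 0, 0],
  [0.0175, -0.003, 0, 0],
  [0.02, -0.0033, 0, 0],
  [0.0225, -0.0035, 0, 0],
  [0.025, -0.0036, 0, 0],
  [0.0269, -0.0038, 0, 0],
  [0.0275, -0.0038, 0, 0],
  [0.0275, -0.0038, 0, 0],
])

```text
time: 16.68
ee_pos: [0.5699, 0.04, 0.0117]
tcp_rot: [179.9, -0.1, 43.4]
wrist_force: [0.2, -0.4, 5.9]
opening: 0.0358
grasp_force: 2.9
```

```bash
python3 - <<'E'
from m import *
w=look();o=get_obs();print(o['ee_pos'],o['wrist_force'],o['tcp_rot'])
E
```

```text
centre [0.5717 0.0413 0.033 ] flat dir -5.2 L 0.0302
[0.56989826 0.04000055 0.01165986] [1.33479297 0.04962829 6.08460257] [ 1.79940133e+02 -7.45351362e-02  4.34192529e+01]
```

To row units: 0.45 cm / 80 = 0.0056, 0.4 cm / 80 = 0.005.

servo_tool([
  [0.0013, -0.0001, 0, 0],
  [0.0025, -0.0003, 0, 0],
  [0.0038, -0.0004, 0, 0],
  [0.005, -0.0005, 0, 0],
  [0.0056, -0.0005, 0, 0],
  [0.0056, -0.0005, 0, 0],
])

```text
time: 17.23
ee_pos: [0.5743, 0.0396, 0.0116]
tcp_rot: [179.9, -0.1, 43.4]
wrist_force: [0.0, 0.4, 5.2]
opening: 0.0356
grasp_force: 2.9
```

servo_tool([
  [0.0006, -0.0001, 0, 0],
  [0.0013, -0.0001, 0, 0],
  [0.0013, -0.0001, 0, 0],
])

```text
time: 17.48
ee_pos: [0.5753, 0.0395, 0.0117]
tcp_rot: [179.9, -0.1, 43.4]
wrist_force: [-0.5, 0.7, 6.1]
opening: 0.0356
grasp_force: 3.1
```

To row units: 0.1 cm / 80 = 0.0013, 0.05 cm / 80 = 0.0006.

servo_tool([
  [0.0006, -0.0001, 0, 0],
  [0.0013, -0.0001, 0, 0],
  [0.0013, -0.0001, 0, 0],
])

```text
time: 17.73
ee_pos: [0.5754, 0.0394, 0.0116]
tcp_rot: [-180.0, 0.0, 43.4]
wrist_force: [-3.9, 0.5, 8.5]
opening: 0.0359
grasp_force: 4.3
```

```bash
python3 - <<'E'
from m import *
w=look();o=get_obs();print(o['ee_pos'],o['wrist_force'],o['tcp_rot'],o['torque'])
E
```

```text
centre [0.6296 0.0663 0.033 ] flat dir -128.6 L 0.0359
centre [0.6245 0.0075 0.033 ] flat dir 119.4 L 0.0352
centre [0.5772 0.0408 0.033 ] flat dir -5.0 L 0.0301
[0.5753662  0.03941539 0.01157921] [-4.02448352  0.63072072  8.42476578] [-1.79981961e+02  3.85377428e-03  4.34312751e+01] [-0.03288683  1.00360309  0.03920492]
```

The bar is felt at −4 N, with the flat at −5.0°. I'll push slightly more and twist a little each way to feel whether the flat is flush.

To row units: 0.03 cm / 80 = 0.0004, 0.02 cm / 80 = 0.0003, 0.025 rad / 4 = 0.0063.

servo_tool([
  [0.0003, 0, 0, 0.0025],
  [0.0004, 0, 0, 0.0063],
  [0.0004, 0, 0, 0.0063],
])

```text
time: 18.03
ee_pos: [0.5758, 0.0395, 0.0116]
tcp_rot: [-180.0, -0.0, 44.9]
wrist_force: [-3.1, 1.1, 8.2]
opening: 0.0359
grasp_force: 4.1
```

```bash
python3 - <<'E'
from m import *
o=get_obs();print(o['ee_pos'],o['wrist_force'],o['tcp_rot'][2],o['torque']);look()
E
```

```text
[0.5757962  0.03948199 0.01161353] [-3.09431287  1.05725374  8.2050373 ] 44.902928180570704 [ 0.18060724  0.79575775 -0.03775502]
centre [0.6297 0.0663 0.033 ] flat dir -128.7 L 0.036
centre [0.6245 0.0075 0.033 ] flat dir 119.5 L 0.0353
centre [0.5771 0.0408 0.033 ] flat dir -4.9 L 0.0301
```

To row units: -0.05 rad / 4 = -0.0125.

servo_tool([
  [0, 0, 0, -0.0063],
  [0, 0, 0, -0.0125],
  [0, 0, 0, -0.0125],
])

```text
time: 18.33
ee_pos: [0.576, 0.0395, 0.0116]
tcp_rot: [180.0, -0.0, 41.9]
wrist_force: [-3.4, 0.4, 7.6]
opening: 0.036
grasp_force: 3.7
```

```bash
python3 - <<'E'
from m import *
o=get_obs();print(o['ee_pos'],o['wrist_force'],o['tcp_rot'][2],o['torque']);look()
E
```

```text
[0.57597097 0.03950175 0.01159511] [-3.36863329  0.35200848  7.56458214] 41.910797999249546 [0.08422813 0.55907688 0.02683092]
centre [0.6246 0.0075 0.033 ] flat dir 120.5 L 0.035
centre [0.5769 0.0407 0.033 ] flat dir -5.8 L 0.0301
```

Twisting + left it at −4.9°, with the fingers slipping and the flat flush. Twisting − tipped it to −5.8°. Turning back + with a gentle push.

To row units: 0.04 cm / 80 = 0.0005, 0.03 cm / 80 = 0.0004, 0.05 rad / 4 = 0.0125.

servo_tool([
  [0.0003, 0, 0, 0.0063],
  [0.0004, 0, 0, 0.0125],
  [0.0005, 0, 0, 0.015],
  [0.0005, 0, 0, 0.015],
])

```text
time: 18.72
ee_pos: [0.5765, 0.0394, 0.0116]
tcp_rot: [180.0, -0.0, 45.5]
wrist_force: [-2.4, 0.3, 7.8]
opening: 0.0362
grasp_force: 3.6
```

```bash
python3 - <<'E'
from m import *
o=get_obs();print(o['ee_pos'],o['wrist_force'],o['tcp_rot'][2],o['torque']);w=look();np.save('w8.npy',w)
# bar face edge and flat edge angle
W=cam('wrist')
for b in blobs(w,w.max(2)<110,250,500):
    q=onz(W,b[1],.029)
    if .6<q[0]<.65: print(q)
E
```

```text
[0.57646855 0.03941282 0.01162063] [-2.40791571  0.27788972  7.7917128 ] 45.46394148566461 [ 0.07413906  0.5417273  -0.00473876]
centre [0.6245 0.0075 0.033 ] flat dir 119.9 L 0.0355
centre [0.5768 0.0404 0.033 ] flat dir -4.1 L 0.0302
[0.62982916 0.0656603  0.029     ]
[0.62458679 0.0052182  0.029     ]
```

The bar's direction is −4.95° and the blank is now at −4.1°. Letting the fingertips slide a few mm forward over the blank, with resultant force within the flat, will seat it flush.

To row units: 0.4 cm / 80 = 0.005, 0.34 cm / 80 = 0.0043, -0.012 rad / 4 = -0.003.

servo_tool([
  [0.0005, 0, 0, -0.0025],
  [0.0013, -0.0001, 0, -0.003],
  [0.002, -0.0002, 0, -0.003],
  [0.0028, -0.0003, 0, -0.003],
  [0.0035, -0.0003, 0, -0.003],
  [0.0043, -0.0004, 0, -0.003],
  [0.005, -0.0004, 0, -0.003],
  [0.005, -0.0004, 0, -0.003],
])

```text
time: 19.43
ee_pos: [0.5793, 0.0393, 0.0115]
tcp_rot: [-179.9, 0.0, 44.8]
wrist_force: [-9.0, 0.6, 10.5]
opening: 0.0358
grasp_force: 5.5
```

```bash
python3 - <<'E'
from m import *
o=get_obs();print(o['ee_pos'],o['wrist_force'],o['tcp_rot'][2],o['torque']);w=look();np.save('w8.npy',w)
W=cam('wrist')
for b in blobs(w,w.max(2)<110,250,500):
    q=onz(W,b[1],.029)
    if .6<q[0]<.65: print(q)
E
```

```text
[0.57928897 0.03926671 0.01152482] [-8.97860227  0.61484545 10.51730419] 44.752447886359484 [ 0.27427603  1.79561298 -0.0250804 ]
centre [0.6246 0.0075 0.033 ] flat dir 119.9 L 0.0349
centre [0.5772 0.0404 0.033 ] flat dir -4.9 L 0.0301
[0.62976422 0.06559648 0.029     ]
[0.62449728 0.00535363 0.029     ]
```

Flush: blank −4.9° against bar −5.0°, pressed at 9 N. Lifting straight off, then shutting the fingers and going behind the knob.

To row units: -14 cm / 80 = -0.175, 1.3 cm / 80 = 0.0163, 0.44 rad / 4 = 0.11.

servo_tool([
  [0, 0, 0.0013, 0],
  [0, 0, 0.0038, 0],
  [0, 0, 0.01, 0],
  [0, 0, 0.025, 0],
  [0, 0, 0.0563, 0.025],
  [-0.0063, 0, 0.0875, 0.05],
  [-0.025, 0.0025, 0.1188, 0.08],
  [-0.05, 0.005, 0.1375, 0.11],
  [-0.075, 0.0075, 0.1375, 0.14],
  [-0.1, 0.01, 0.1375, 0.17],
  [-0.125, 0.0113, 0.1375, 0.2],
  [-0.1438, 0.0125, 0.1375, 0.23],
  [-0.1563, 0.0138, 0.1375, 0.26],
  [-0.1688, 0.015, 0.1375, 0.29],
  [-0.175, 0.0163, 0.1375, 0.32],
  [-0.175, 0.0163, 0.1375, 0.35],
  [-0.175, 0.0163, 0.1375, 0.38],
  [-0.175, 0.0163, 0.1375, 0.41],
  [-0.175, 0.0163, 0.1375, 0.44],
  [-0.175, 0.0163, 0.1375, 0.47],
])

```text
time: 21.15
ee_pos: [0.4406, 0.052, 0.122]
tcp_rot: [180.0, 0.1, 152.8]
wrist_force: [1.1, -1.0, 0.2]
opening: 0.0358
grasp_force: 0.0
```

To row units: 0.4 rad / 4 = 0.1.

servo_tool([
  [0, 0, 0, 0.03],
  [0, 0, 0, 0.06],
  [0, 0, 0, 0.09],
  [0, 0, 0, 0.1],
  [0, 0, 0, 0.1],
  [0, 0, 0, 0.1],
], claw=1)

```text
time: 21.65
ee_pos: [0.4406, 0.052, 0.1217]
tcp_rot: [180.0, 0.0, 175.3]
wrist_force: [-0.7, 1.0, -0.5]
opening: -0.0002
grasp_force: 0.0
```

```bash
python3 - <<'E'
from m import *
o=get_obs();print(o['time'],o['ee_pos'],o['wrist_force'],o['tcp_rot'],o['opening'],o['q'].round(1))
w=look();save(w,'w9.png');np.save('w9.npy',w);W=cam('wrist')
print(blobs(w,red(w),60,6000), proj(W,(.4745,.0495,.066)))
E
```

```text
21.65 [0.44055417 0.05197205 0.12166583] [-0.72280754  0.97997052 -0.45330911] [1.79992226e+02 4.77952811e-02 1.75262276e+02] -0.0002185173824836433 [  6.7 -10.5 -14.6  85.8  -0.   11.5]
[(np.int32(965), array([256.86, 223.58]), array([234, 212,  46,  32], dtype=int32)), (np.int32(74), array([ 19.41, 275.09]), array([ 15, 271,  10,   9], dtype=int32))] [257.54349971 247.27311283]
```

View pics/w9.png

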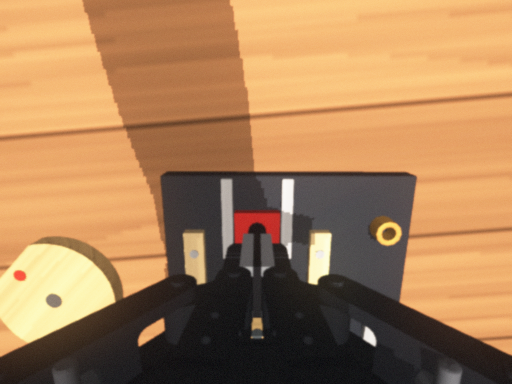

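The view shows the red stop's rear edge at row 212, columns 234–280, with the knob at about (257,232) partly hidden by the fingers. I'll work out the knob position from that edge.

```bash
python3 - <<'E'
from m import *
W=cam('wrist')
for z in(.026,.03,.034):
    print(z,onz(W,(234,212),z).round(4),onz(W,(280,212),z).round(4))
w=np.load('w9.npy');z=np.load('C1.npz');W1=(z['K'],z['R'],z['p'])
# block rear corners by two views: w1 red blob outline
m=red(np.load('w1.npy')).astype(np.uint8);m[:190]=0;m[240:]=0;m[:,:220]=0;m[:,280:]=0
q=cv2.boxPoints(cv2.minAreaRect(max(cv2.findContours(m,0,2)[0],key=cv2.contourArea)));print(q)
for u in q: print(u,onz(W1,u,.03).round(4))
for u in((247,213),(247,218)): print('knobtop w1',onz(W1,u,.066).round(4))
E
```

```text
0.026 [0.4575 0.0303 0.026 ] [0.4609 0.0704 0.026 ]
0.03 [0.4563 0.0308 0.03  ] [0.4596 0.0702 0.03  ]
0.034 [0.455  0.0312 0.034 ] [0.4582 0.07   0.034 ]
[[225.71399 216.7927 ]
 [238.74088 193.10748]
 [268.14587 209.28024]
 [255.11899 232.96545]]
[225.71399 216.7927 ] [0.4613 0.0699 0.03  ]
[238.74088 193.10748] [0.4936 0.0674 0.03  ]
[268.14587 209.28024] [0.4898 0.0287 0.03  ]
[255.11899 232.96545] [0.4569 0.0305 0.03  ]
knobtop w1 [0.4868 0.053  0.066 ]
knobtop w1 [0.4818 0.0508 0.066 ]
```

The stop's rear edge is at (0.458, 0.0503) in both views, so the knob is at about (0.474, 0.049), and there is about 39.5 mm of travel to the blank, within 37–45. Descending behind the knob, then pushing to about 5 mm short.

To row units: -7.7 cm / 80 = -0.0963, -7.3 cm / 80 = -0.0913.

servo_tool([
  [0, 0, -0.025, 0],
  [0, 0, -0.05, 0],
  [0, 0, -0.075, 0],
  [0, 0, -0.0913, 0],
  [0, 0, -0.0963, 0],
  [0, 0, -0.0963, 0],
])

```text
time: 22.2
ee_pos: [0.4398, 0.0519, 0.0433]
tcp_rot: [-180.0, -0.1, 175.3]
wrist_force: [-0.4, -0.1, -0.1]
opening: -0.0002
grasp_force: 0.0
```

To row units: 2 cm / 80 = 0.025, 1.9 cm / 80 = 0.0238.

servo_tool([
  [0.0038, -0.0004, 0, 0],
  [0.0075, -0.0006, 0, 0],
  [0.0113, -0.001, 0, 0],
  [0.0138, -0.0013, 0, 0],
  [0.0163, -0.0014, 0, 0],
  [0.0188, -0.0016, 0, 0],
  [0.0213, -0.0019, 0, 0],
  [0.0238, -0.0021, 0, 0],
  [0.025, -0.0022, 0, 0],
  [0.025, -0.0022, 0, 0],
])

```text
time: 23.03
ee_pos: [0.4601, 0.0502, 0.0439]
tcp_rot: [-180.0, -0.0, 175.4]
wrist_force: [-4.4, 1.1, 4.2]
opening: -0.0
grasp_force: 3.0
```

To row units: 2.5 cm / 80 = 0.0313, 2.35 cm / 80 = 0.0294.

servo_tool([
  [0.0019, -0.0002, 0, 0],
  [0.0044, -0.0004, 0, 0],
  [0.0069, -0.0006, 0, 0],
  [0.0094, -0.0008, 0, 0],
  [0.0119, -0.001, 0, 0],
  [0.0144, -0.0013, 0, 0],
  [0.0169, -0.0015, 0, 0],
  [0.0194, -0.0017, 0, 0],
  [0.0219, -0.0019, 0, 0],
  [0.0244, -0.0021, 0, 0],
  [0.0269, -0.0024, 0, 0],
  [0.0294, -0.0026, 0, 0],
  [0.0313, -0.0028, 0, 0],
  [0.0313, -0.0028, 0, 0],
])

```text
time: 24.2
ee_pos: [0.4854, 0.048, 0.0439]
tcp_rot: [180.0, -0.0, 175.4]
wrist_force: [-3.9, 0.9, 3.0]
opening: -0.0
grasp_force: 2.7
```

```bash
python3 - <<'E'
from m import *
o=get_obs();W=cam('wrist');w=camera('wrist');print(o['ee_pos'],o['wrist_force'])
b=[b for b in blobs(w,red(w),300,9000)];print(b)
for k in b:
    x,y,ww,hh=k[2];
    for z in(.03,): print(onz(W,(x,y),z).round(4),onz(W,(x+ww,y),z).round(4))
E
```

```text
[0.48538557 0.04804267 0.04393071] [-3.88806736  0.94544629  3.01361801]
[(np.int32(965), array([257.01, 233.01]), array([225, 223,  65,  30], dtype=int32))]
[0.4833 0.0288 0.03  ] [0.4864 0.0679 0.03  ]
```

Travel is about 27 mm, with about 12 mm left. Advancing 9 mm, then feeling.

To row units: 0.9 cm / 80 = 0.0113, 0.75 cm / 80 = 0.0094.

servo_tool([
  [0.0019, -0.0002, 0, 0],
  [0.0038, -0.0003, 0, 0],
  [0.0056, -0.0005, 0, 0],
  [0.0075, -0.0007, 0, 0],
  [0.0094, -0.0008, 0, 0],
  [0.0113, -0.001, 0, 0],
  [0.0113, -0.001, 0, 0],
])

```text
time: 24.83
ee_pos: [0.4944, 0.0473, 0.0439]
tcp_rot: [180.0, -0.0, 175.4]
wrist_force: [-3.7, 0.2, 3.1]
opening: 0.0001
grasp_force: 2.8
```

To row units: 0.08 cm / 80 = 0.001, 0.04 cm / 80 = 0.0005.

servo_tool([
  [0.0005, 0, 0, 0],
  [0.001, -0.0001, 0, 0],
  [0.001, -0.0001, 0, 0],
])

```text
time: 25.08
ee_pos: [0.4951, 0.0472, 0.0439]
tcp_rot: [180.0, -0.0, 175.4]
wrist_force: [-4.6, 0.7, 4.4]
opening: -0.0001
grasp_force: 3.1
```

To row units: 0.07 cm / 80 = 0.0009, 0.04 cm / 80 = 0.0005.

servo_tool([
  [0.0005, 0, 0, 0],
  [0.0009, -0.0001, 0, 0],
  [0.0009, -0.0001, 0, 0],
])

```text
time: 25.33
ee_pos: [0.4958, 0.0471, 0.0439]
tcp_rot: [180.0, -0.0, 175.4]
wrist_force: [-5.5, 0.4, 3.9]
opening: 0.0001
grasp_force: 3.1
```

To row units: 0.08 cm / 80 = 0.001, 0.04 cm / 80 = 0.0005.

servo_tool([
  [0.0005, -0.0001, 0, 0],
  [0.001, -0.0001, 0, 0],
  [0.001, -0.0001, 0, 0],
])

```text
time: 25.58
ee_pos: [0.4966, 0.0471, 0.0439]
tcp_rot: [180.0, -0.0, 175.4]
wrist_force: [-5.3, 1.0, 3.4]
opening: -0.0001
grasp_force: 3.1
```

To row units: 0.06 cm / 80 = 0.0008, 0.04 cm / 80 = 0.0005.

servo_tool([
  [0.0005, 0, 0, 0],
  [0.0008, -0.0001, 0, 0],
  [0.0008, -0.0001, 0, 0],
])

```text
time: 25.83
ee_pos: [0.4972, 0.047, 0.0439]
tcp_rot: [180.0, -0.0, 175.4]
wrist_force: [-6.1, 0.8, 4.2]
opening: 0.0002
grasp_force: 3.1
```

To row units: 0.06 cm / 80 = 0.0008, 0.04 cm / 80 = 0.0005.

servo_tool([
  [0.0005, 0, 0, 0],
  [0.0008, -0.0001, 0, 0],
  [0.0008, -0.0001, 0, 0],
])

```text
time: 26.08
ee_pos: [0.4979, 0.047, 0.0439]
tcp_rot: [180.0, -0.0, 175.4]
wrist_force: [-5.0, 1.3, 4.0]
opening: 0.0003
grasp_force: 3.1
```

servo_tool([
  [0.0005, 0, 0, 0],
  [0.0006, -0.0001, 0, 0],
  [0.0006, -0.0001, 0, 0],
])

```text
time: 26.33
ee_pos: [0.4982, 0.0469, 0.0439]
tcp_rot: [-180.0, -0.0, 175.4]
wrist_force: [-5.4, 1.0, 3.3]
opening: 0.0001
grasp_force: 3.6
```

To row units: 0.06 cm / 80 = 0.0008, 0.03 cm / 80 = 0.0004.

servo_tool([
  [0.0004, 0, 0, 0],
  [0.0008, -0.0001, 0, 0],
  [0.0008, -0.0001, 0, 0],
])

```text
time: 26.58
ee_pos: [0.4984, 0.0469, 0.0439]
tcp_rot: [-180.0, -0.1, 175.4]
wrist_force: [-8.7, 1.1, 6.9]
opening: 0.0
grasp_force: 5.3
```

To row units: 0.05 cm / 80 = 0.0006, 0.03 cm / 80 = 0.0004.

servo_tool([
  [0.0004, 0, 0, 0],
  [0.0006, -0.0001, 0, 0],
  [0.0006, -0.0001, 0, 0],
])

```text
time: 26.83
ee_pos: [0.4986, 0.0469, 0.044]
tcp_rot: [-180.0, -0.1, 175.4]
wrist_force: [-9.6, 1.3, 8.1]
opening: 0.0
grasp_force: 6.2
```

The blank is felt: 9.6 N against about 5 N of sliding friction. A little firmer.

To row units: 0.08 cm / 80 = 0.001, 0.06 cm / 80 = 0.0008.

servo_tool([
  [0.0004, 0, 0, 0],
  [0.0008, -0.0001, 0, 0],
  [0.001, -0.0001, 0, 0],
  [0.001, -0.0001, 0, 0],
])

```text
time: 27.17
ee_pos: [0.4988, 0.0468, 0.0439]
tcp_rot: [-180.0, -0.2, 175.4]
wrist_force: [-11.5, 1.4, 9.2]
opening: 0.0
grasp_force: 7.9
```

```bash
python3 - <<'E'
from m import *
o=get_obs();print(o['ee_pos'],o['wrist_force'],o['torque'])
E
```

```text
[0.49878596 0.04680854 0.04385614] [-11.50532916   1.43937941   9.20433074] [2.67716842e-01 2.71427912e+00 2.53546642e-03]
```

Squeeze is about 6.5 N. One last nudge, then backing off along −x and rising to check.

To row units: 0.05 cm / 80 = 0.0006, 0.03 cm / 80 = 0.0004.

servo_tool([
  [0.0004, 0, 0, 0],
  [0.0006, -0.0001, 0, 0],
  [0.0006, -0.0001, 0, 0],
  [0.0006, -0.0001, 0, 0],
])

```text
time: 27.5
ee_pos: [0.4989, 0.0468, 0.0438]
tcp_rot: [-180.0, -0.2, 175.4]
wrist_force: [-14.6, 1.8, 9.3]
opening: -0.0
grasp_force: 8.9
```

To row units: 17 cm / 80 = 0.2125, 15 cm / 80 = 0.1875, -1.08 rad / 4 = -0.27.

servo_tool([
  [-0.0006, 0.0001, 0, 0],
  [-0.0019, 0.0002, 0, 0],
  [-0.0038, 0.0003, 0, 0],
  [-0.0075, 0.0006, 0, 0],
  [-0.015, 0.0013, 0, 0],
  [-0.025, 0.0023, 0, 0],
  [-0.0313, 0.0025, 0.0063, 0],
  [-0.0313, 0.0025, 0.0375, 0],
  [-0.0313, 0.0025, 0.075, 0],
  [-0.0313, 0.0025, 0.1125, 0],
  [-0.0313, 0.0025, 0.15, 0],
  [-0.0313, 0.0025, 0.1875, -0.03],
  [-0.0313, 0.0025, 0.2125, -0.06],
  [-0.0313, 0.0025, 0.2125, -0.09],
  [-0.0313, 0.0025, 0.2125, -0.12],
  [-0.0313, 0.0025, 0.2125, -0.15],
  [-0.0313, 0.0025, 0.2125, -0.18],
  [-0.0313, 0.0025, 0.2125, -0.21],
  [-0.0313, 0.0025, 0.2125, -0.24],
  [-0.0313, 0.0025, 0.2125, -0.27],
])

```text
time: 29.17
ee_pos: [0.4754, 0.0487, 0.2143]
tcp_rot: [180.0, 0.0, 113.2]
wrist_force: [-0.4, 0.2, -0.2]
opening: 0.0
grasp_force: 0.0
```

To row units: -1.4 rad / 4 = -0.35.

servo_tool([
  [0, 0, 0, -0.03],
  [0, 0, 0, -0.06],
  [0, 0, 0, -0.09],
  [0, 0, 0, -0.12],
  [0, 0, 0, -0.15],
  [0, 0, 0, -0.18],
  [0, 0, 0, -0.21],
  [0, 0, 0, -0.24],
  [0, 0, 0, -0.27],
  [0, 0, 0, -0.3],
  [0, 0, 0, -0.33],
  [0, 0, 0, -0.35],
  [0, 0, 0, -0.35],
])

```text
time: 30.25
ee_pos: [0.4754, 0.0487, 0.2143]
tcp_rot: [180.0, -0.0, 33.1]
wrist_force: [0.1, -0.0, -0.0]
opening: -0.0002
grasp_force: 0.0
```

```bash
python3 - <<'E'
from m import *
o=get_obs();print(o['time'],o['ee_pos'],o['wrist_force'],o['tcp_rot'])
W=cam('wrist');w=camera('wrist')
save(cv2.resize(w,(768,576),interpolation=cv2.INTER_CUBIC),'w10.png')
r=[b[1] for b in blobs(w,red(w),10,60)];print(blobs(w,red(w),10,3000))
m=w.max(2)<110
for b in blobs(w,m,15,120):
    q=onz(W,b[1],.031)
    if .5<q[0]<.66 and -.02<q[1]<.1: print(b[0],b[1],onz(W,b[1],.029).round(4),onz(W,b[1],.033).round(4))
for u in r: print('red',onz(W,u,.033))
E
```

```text
30.25 [0.47543955 0.0487247  0.21429711] [ 0.06664585 -0.0331723  -0.04078034] [ 1.79979309e+02 -3.04554853e-02  3.30746732e+01]
[(np.int32(33), array([502.91,  53.48]), array([500,  51,   7,   6], dtype=int32)), (np.int32(45), array([333.71,  75.76]), array([330,  72,   8,   8], dtype=int32)), (np.int32(793), array([277.25, 144.95]), array([256, 124,  45,  44], dtype=int32)), (np.int32(38), array([421.97, 250.92]), array([419, 248,   7,   7], dtype=int32))]
58 [367.09  78.83] [0.6252 0.0058 0.029 ] [0.6242 0.0067 0.033 ]
72 [314.82  99.61] [0.5783 0.0397 0.029 ] [0.5777 0.0403 0.033 ]
red [ 0.71899527 -0.09451915  0.033     ]
red [0.6076332  0.03765828 0.033     ]
red [ 0.50682291 -0.16993744  0.033     ]
```

View pics/w10.png

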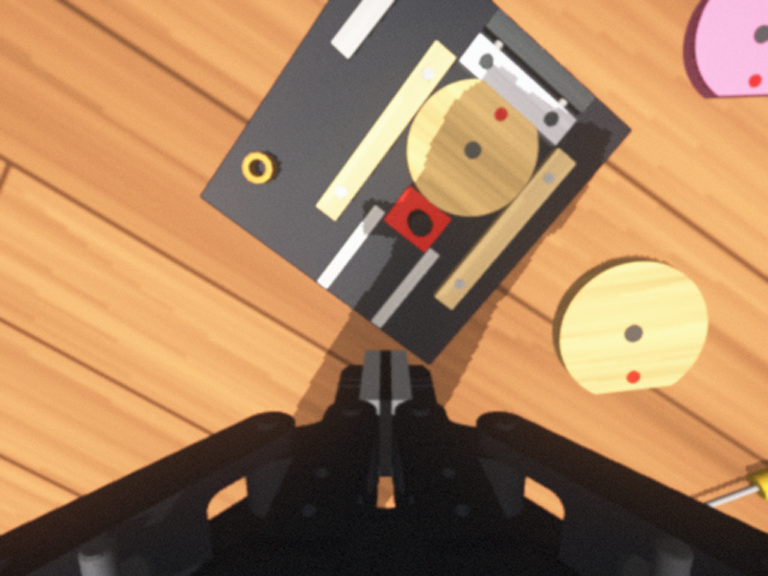

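The view shows the blank's flat against the bar at −5.05° (bar −5.0°), with the centre dot at (472,150) and the red dot at (501,114). The red stop at (418,218) bears on its back, nothing else has moved, and the arm is clear.

```bash
python3 -c "
from workcell import *
print(job_done())"
```

```text
the job is handed in; nothing more can be done
None
```

The job is handed in: the blank's flat is against the bar to within about 0.1° by camera, the stop is pushed tight against its back (about 9–10 N estimated squeeze), the highest readings I saw were 10.5 N down on the blank and 9 N against the bar, and the arm was clear at about 30 s.

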